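Seat the microcentrifuge rotor on its tapered drive

ROBOT

A 6-joint arm with a two-finger parallel gripper is mounted at the origin on the work surface. World frame = base frame: x ahead of the robot, y to its left, z up, the work surface at z = 0. Lengths are in m, angles in rad, forces in N, time in s.
With the tool pointing down it reaches from about 0.275 to 0.975 m from the base axis. Payload 8.4 kg.
Tool frame: the origin (TCP) lies at the very end of the fingers, on their centre line; the grasp point (between the pads) lies r.grasp_offset behind it (r.grasp_offset is the distance from the TCP to the grasp point, in m); z points along the fingers, y is the direction in which the jaws open and shut (so a half turn about z gives the same grasp; the last joint's range is limited). The gripper opens to 92 mm and grips with 3 to 60 N. Pads are 20 mm wide; open, the fingers measure 128 mm over their backs; the gripper's body (75 mm by 189 mm) begins 69 mm behind the grasp point.
Start: joints at [-1.296, 0.353, 1.633, -0, 1.155, -0.002], TCP at [0.171, -0.601, 0.215] pointing down, gripper open.
Joint ranges: [-2.63, 2.63], [-0.92, 2.1], [0.06, 2.66], [-1.3, 4.44], [0, 2.69], [-3.02, 3.02]. Speed limits (rad/s): [2.22, 2.22, 2.79, 3.14, 3.14, 3.14].

INTERFACE

Orientations are given as a rotation vector (axis times angle).
In Python, from bench import readout, grab_frame, sign_off, r gives the robot as it stands.
- The arm moves only by the tool step_arm, never from a script. Its argument "commands" is one flat list of numbers, 4 for each row, row after row: the shift along the tool's x, y, z each as a share of 0.05 m, from -1 to 1, then the turn about the tool's z as a share of 30 degrees, from -1 to 1. In form: [dx, dy, dz, spin, dx, dy, dz, spin, ...]. A call has 1 to 8 rows; each row shifts and turns the commanded pose from where the row before left it, along the tool's axes as they then stand; what a row does not reach is not made up. A row lasts 1/12 s, in which the tool goes at most 41.7 mm and 7.16 degrees, less where a joint would pass 70% of its speed; a pose out of reach is approached as far as the arm can. A call with a number of a shift or a turn outside -1 to 1 is refused whole. A call with a gripper value outside its range is refused whole. "gripper" is the opening, from -1 (shut) to 1 (fully open), so that 0 is half open, set as the call begins (left out, the last holds). The fingers move at their own pace and stop on an object; "squeeze" is the grip in N (left out, the last holds). Time passes only in rows, so rows that do not move let the fingers close. It gives the time, the measured TCP pose, the force and the opening at its end, in the units of the state.
- readout.read_state(): the state, without advancing time (a new reading comes with each control period).
- grab_frame(name): name is "scene" or "top" or "wrist"; returns a dict with "img" (384x512x3 uint8, red, green, blue), "z_map" (384x512 float32, m along the optical axis (not along the pixel's ray), 0 where there is no reading), "fx", "fy", "cx", "cy" (pixels), "R" (3x3) and "t" (3): a world point X has camera coordinates R X + t. Camera axes: x right, y down, z forward; pixel columns grow to the right and rows downward; lengths in m; the calibration is good to about 2 mm. A picture is of the moment at which its call begins.
- sign_off(): hands the job in, once; it reports no verdict.
The state is a dict: "clock": time; "qpos": joint angles; "qd": joint speeds; "effort": joint torques, N m; "ee_pos": TCP position; "tool_rot": TCP orientation; "ft_force": force on the tool from outside, world axes, zero at the start; "torque": the same for the moment, N m; "grip_width": opening from 0.0 (shut) to 1.0 (fully open).
Only numpy, scipy, OpenCV 4.12 (cv2) and the standard library are available. Lean on these libraries where they do the work, as an engineer would, in place of code of your own. Each camera call takes 0.05 s, during which the arm holds its last target.

TASK

Put the aluminium 12-place rotor that stands on the bench back onto the drive of the open microcentrifuge: lower it gently over the tapered shaft, turn it by its knob under light pressure until the shaft's cross-key drops into the slots under the hub, and let it go fully home on the taper and come to rest. Then check that it rocks free: by the knob, turn it about an eighth of a turn anticlockwise (seen from above) and then back clockwise, so that the drive turns with it, and leave it fully home, level and let go. Never force it down, and leave the other things on the bench alone.

Things in the scene. Friction and masses are not known exactly. Their poses are not given: they have to be found in the camera images.
- rotor: the loose aluminium angle rotor, 112 mm across, about 0.35 kg, standing upright on the bench. Origin: centre of its underside; z up through the knob. Skirt, hub and the lands between the hub's slots all end at z = 0. Rim of its dish at z = 40 mm (radius 45 to 49 mm), flat floor of the dish (radius 27 mm) at z = 30 mm; twelve tube holes on the slope between
- knob (a point): grip point on the axis of the rotor's round black knob, 56 mm above the rotor's underside. The knob is 24 mm in diameter and stands 30 to 70 mm above the underside. Keep the fingertips more than 32 mm above the underside, clear of the dish
- hub (a point): centre of the hub's lower face, the same point as the rotor's origin. A tapered bore opens downward here: 22 mm wide at this face, narrowing to 11.5 mm at 19 mm up. The face (out to radius 17 mm) has four slots, 6.5 mm wide and 5.5 mm deep, along the rotor's +x, -x, +y and -y
- centrifuge: the fixed microcentrifuge, cream housing 270 x 230 x 125 mm. Origin: on the drive axis at bench level; z up; front (control strip) 145 mm off in -x, back edge 125 mm off in +x, sides at y = +/-115 mm. Top deck at z = 125 mm with a round steel bowl, 146 mm inside diameter, floor at z = 45 mm. Lid fixed open: a panel 222 mm wide, rising 200 mm from the back edge, leaning back 17 degrees
- seat (a point): point on the drive axis, 62 mm above the bench, where the centre of the rotor's underside lies when fully home. The tapered shaft is 22 mm across here. A level cross-key (steel bar, 4 x 4 mm, 32 mm long) goes through the shaft, from 0.5 to 4.5 mm above this point: a rotor whose slots are not over the key stands 4.5 mm too high and must be turned, at most a quarter turn, to let it drop
- shaft_top (a point): top end of the tapered shaft, on the drive axis 80 mm above the bench (18 mm above the seat point); the shaft is 12 mm across here (half angle of the taper 15.5 degrees). The point does not turn with the drive
- drive (a joint): angle the drive has turned since the start, rad; 0 at the start, grows anticlockwise seen from above, no end stops. It does not tell how the cross-key stands: that differs each time and has to be felt (or seen). Drag about 0.1 N m; it stays where it is left. Pressing on the key with more than about 10 N drags it round with the rotor
- rotor_lid: bystander: loose flat aluminium disc, 100 mm across and 8 mm thick, with a 24 mm knob to 24 mm height. Origin: centre of its underside
- tip_box: bystander: loose white pipette-tip box with a clear lid, 87 x 117 x 70 mm. Origin: centre of its underside
- dishes: bystander: loose stack of three clear dishes, 90 mm across, 47 mm high. Origin: centre of its underside
- tube_rack: bystander: loose grey rack with small tubes, 75 x 210 x 43 mm. Origin: centre of its underside
- flask: bystander: loose flat clear culture flask lying on the bench, 210 x 85 x 36 mm. Origin: under the centre of its body
- pipette: bystander: loose hand pipette lying on the bench, 270 mm long, 28 mm thick, along its x axis. Origin: at its underside, in the body

How it is judged:
By the outcome, as a careful person would: the job done as asked, in the order asked, and still so for the second after the job is handed in, with the robot touching nothing.
It also fails if it takes over 72 s, if anything falls off the work surface, if the arm or the gripper's body presses on something with over 40 N, if the wrist force passes 120 N, or if a joint passes its speed limit or range.

## Working session

There is one attempt and no reset: what is moved stays moved. The work goes in short steps, Python scripts to look and compute and a tool call to move; the robot and the scene stay as the last step left them, time stands still between calls to the robot, and variables do not carry over. Pictures are saved under pics/ and viewed, and the job is handed in when it is done.

Besides the shell and the picture viewer there is one more tool, called after "Call:" by a JSON object that holds its "name" and its "arguments", one argument or row to a line. step_arm: Moves the arm, as the interface text tells. Shift numbers are shares of 0.05 m and turn numbers shares of 30 degrees, none past 1 either way. Its arguments: {"type":"object","properties":{"commands":{"type":"array","items":{"type":"number"}},"gripper":{"type":"number"},"squeeze":{"type":"number"}},"required":["commands"]}

```bash
mkdir -p pics; python3 - <<'E'
from bench import readout, grab_frame, r
import cv2, pickle
print(readout.read_state(), r.grasp_offset)
for n in ["scene","top","wrist"]:
    f=grab_frame(n); pickle.dump(f,open(f'pics/{n}0.pkl','wb'))
    cv2.imwrite(f'pics/{n}0.png',f['img'][:,:,::-1]); print(n,f['fx'],f['cx'],f['cy'],f['R'].tolist(),f['t'].tolist())
E
```

```text
{'clock': 0.0, 'qpos': array([-1.29641306e+00,  3.53653810e-01,  1.63412092e+00, -1.58515402e-05,
        1.15518583e+00, -2.39451609e-03]), 'qd': array([ 0.00021152,  0.00072472, -0.00085195, -0.00024327,  0.00016685,
       -0.00127411]), 'effort': array([ 3.99092423e-04, -5.93845940e+01, -3.34213901e+01,  6.97621121e-02,
        2.33480235e-02, -9.53559015e-05]), 'ee_pos': array([ 0.17065235, -0.6007451 ,  0.21386581]), 'tool_rot': array([-3.11021577e+00, -4.33198407e-01,  3.13739487e-04]), 'ft_force': array([-0.14760973, -0.32585135, -0.06516336]), 'torque': array([ 0.00137882, -0.03535568, -0.0145804 ]), 'grip_width': 1.0015268336159129} 0.0187
scene 358.3980728422288 252.43955154338005 190.7129697468081 [[0.47371487150572444, 0.8806249480751545, 0.009691302386508664], [0.7340883742543269, -0.3887612713897807, -0.5567575169245943], [-0.4865269563949709, 0.2708585880030996, -0.8306185321831034]] [-0.13162551060316097, -0.385130670262892, 1.1881535204269666]
top 457.61977105770484 259.4813722570955 179.79237790101362 [[0.008536418668669525, -0.9998089588807375, 0.01758338130534367], [-0.9941774811109421, -0.010374591996363685, -0.10725438868788298], [0.10741631909638166, -0.01656543336966779, -0.9940761141930028]] [-0.146381860523861, 0.5353258279442347, 1.263300464215247]
wrist 264.8296148693131 251.63212167108574 191.6573205361793 [[0.2741633988267439, -0.9616829621485184, -0.0005577248604105744], [-0.9335709366262721, -0.2662881330120453, 0.23986649725150233], [-0.23082403910882723, -0.06524193843082446, -0.9708057233243302]] [-0.6249454064831811, -0.02890836748203807, 0.3892926835336103]
```

View pics/scene0.png

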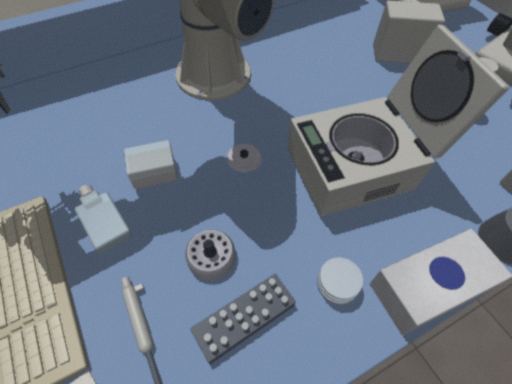

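View pics/top0.png

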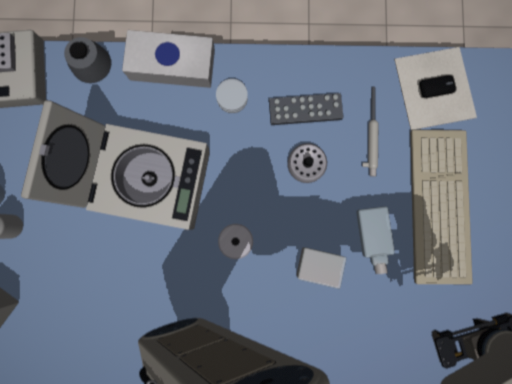

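View pics/wrist0.png

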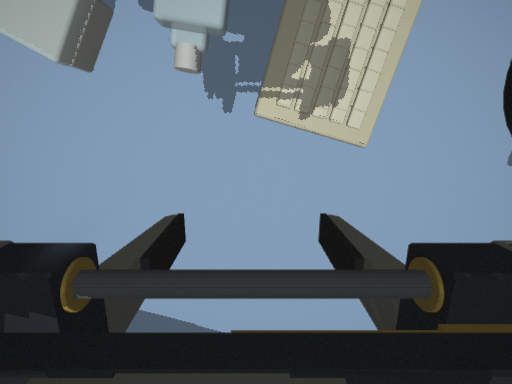

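The top view shows the rotor at about (308,162), the centrifuge with its shaft at about (149,178), and the rotor lid at (235,242). I'll enlarge the crops next.

```bash
cat > h.py <<'E'
import numpy as np, cv2, pickle
def ray(f,u,v,z):
    R,t=np.array(f['R']),np.array(f['t']); C=-R.T@t
    d=R.T@np.array([(u-f['cx'])/f['fx'],(v-f['cy'])/f['fy'],1]); return C+d*(z-C[2])/d[2]
def cloud(f):
    R,t=np.array(f['R']),np.array(f['t']); v,u=np.mgrid[:384,:512]; Z=f['z_map']
    X=np.stack([(u-f['cx'])/f['fx']*Z,(v-f['cy'])/f['fy']*Z,Z],-1)
    return (X-t)@R
def proj(f,P):
    c=np.array(f['R'])@P+np.array(f['t']); return c[0]/c[2]*f['fx']+f['cx'],c[1]/c[2]*f['fy']+f['cy']
def crop(f,u0,u1,v0,v1,s,name):
    cv2.imwrite(name,cv2.resize(f['img'][v0:v1,u0:u1,::-1],None,fx=s,fy=s,interpolation=cv2.INTER_CUBIC))
E
python3 - <<'E'
from h import *
f=pickle.load(open('pics/top0.pkl','rb')); P=cloud(f)
from scipy.optimize import least_squares
def circ(p):
    s=least_squares(lambda q:np.hypot(p[:,0]-q[0],p[:,1]-q[1])-q[2],[*p.mean(0)[:2],.05],loss='soft_l1',f_scale=.002); return s.x
# rotor
w=P[130:195,275:340].reshape(-1,3)
print('rotor rim',circ(w[(w[:,2]>.037)&(w[:,2]<.045)]), 'n',((w[:,2]>.037)&(w[:,2]<.045)).sum())
k=w[w[:,2]>.062]; print('knob top',k.mean(0),len(k),k[:,2].max(), (k.max(0)+k.min(0))/2)
o=w[w[:,2]>.012];print('outer',circ(o),(o.max(0)+o.min(0))/2)
w=P[155:205,115:180].reshape(-1,3)
print('bowl pts z hist',np.histogram(w[:,2],bins=np.arange(.03,.14,.005)))
k=w[(w[:,2]>.068)&(w[:,2]<.085)]; print('shaft',k)
# deck edge
d=P[90:240,80:215].reshape(-1,3); d=d[abs(d[:,2]-.125)<.004]
import cv2
rect=cv2.minAreaRect(d[:,:2].astype(np.float32)); print('deck',rect, np.median(d[:,2]))
crop(f,120,180,145,215,9,'pics/c1.png'); crop(f,280,340,130,195,9,'pics/c2.png')
E
```

```text
rotor rim [ 0.58904857 -0.27679192  0.04452366] n 453
knob top [ 0.56003163 -0.25294959  0.25768865] 73 1.3158067490200798 [ 0.49933967 -0.20418621  0.68896719]
outer [ 0.58759727 -0.27539254  0.03989599] [ 0.52104063 -0.22517019  0.66410316]
bowl pts z hist (array([   0,    5,  312, 1173,  294,   61,   33,   47,   29,   36,   36,
         31,   26,   23,   27,   28,   23,   31,  231,  659,  130,    4]), array([0.03 , 0.035, 0.04 , 0.045, 0.05 , 0.055, 0.06 , 0.065, 0.07 ,
       0.075, 0.08 , 0.085, 0.09 , 0.095, 0.1  , 0.105, 0.11 , 0.115,
       0.12 , 0.125, 0.13 , 0.135, 0.14 ]))
shaft [[0.59584027 0.20737668 0.07775016]
 [0.5969398  0.20641627 0.0710721 ]
 [0.5922746  0.21141426 0.08250413]
 [0.59322617 0.21027013 0.07666625]
 [0.59438852 0.20945277 0.06949421]
 [0.59445282 0.20677966 0.0692832 ]
 [0.58963656 0.21424125 0.08163761]
 [0.59093697 0.21373358 0.07347135]
 [0.5916959  0.21226195 0.06878937]
 [0.59166019 0.2094197  0.0692177 ]
 [0.587484   0.21793906 0.07758726]
 [0.58769173 0.21554333 0.07643125]
 [0.58516176 0.21860433 0.07475249]
 [0.58156983 0.2224777  0.07996865
[... 3424 characters left out ...]
0.50606108 0.2303101  0.06997487]
 [0.50220547 0.22922621 0.08296402]
 [0.50309998 0.22942672 0.07272661]
 [0.50003723 0.22815269 0.07687095]
 [0.49784856 0.22706978 0.07071671]
 [0.49464322 0.22524079 0.07689017]
 [0.49204153 0.22273356 0.0758452 ]
 [0.48922298 0.21943111 0.07768875]
 [0.4860543  0.21754712 0.08417395]
 [0.48713625 0.21887756 0.06945298]
 [0.48364809 0.21577062 0.08049286]
 [0.48175909 0.21329919 0.06930547]
 [0.47869387 0.20897637 0.07502261]
 [0.47573792 0.20502841 0.0794154 ]
 [0.47376203 0.2023933  0.06847509]
 [0.46825456 0.19059361 0.07162023]]
deck ((0.5345460176467896, 0.1554870903491974), (0.2715153694152832, 0.2301877737045288), 79.64794921875) 0.12607677996595956
```

View pics/c1.png

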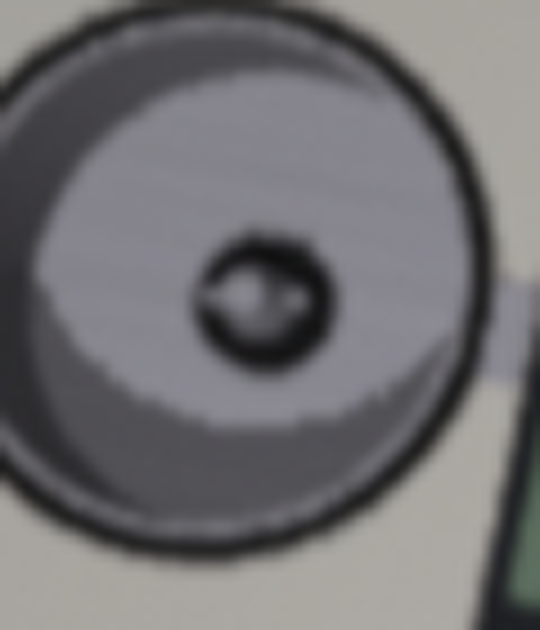

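View pics/c2.png

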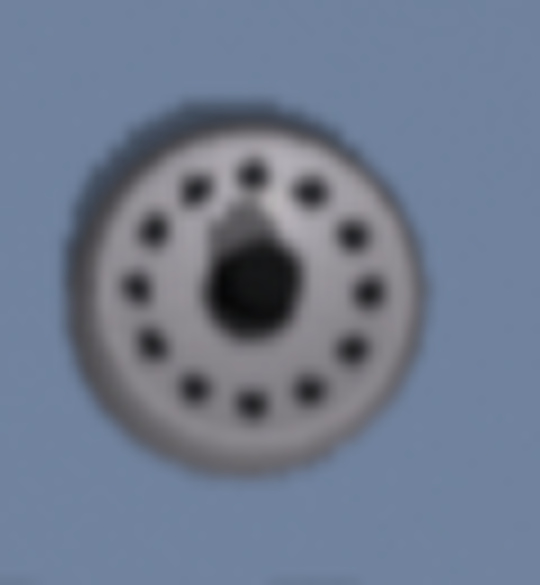

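```bash
cat >> h.py <<'E'
from scipy.spatial.transform import Rotation
def rowmove(target, s, yaw=None):
    "tool-frame shift (units of .05) to bring TCP to target"
    R=Rotation.from_rotvec(s['tool_rot']).as_matrix()
    return np.round(R.T@(np.array(target)-s['ee_pos'])/.05,3), R
E
python3 - <<'E'
from h import *
from bench import readout
f=pickle.load(open('pics/top0.pkl','rb'))
print('shafttop',ray(f,120+268/9-.5,145+290/9-.5,.08))
print('knobtop',ray(f,280+252/9-.5,130+285/9-.5,.07))
g=pickle.load(open('pics/scene0.pkl','rb'))
for u,v in [(209,244),(209,246)]: print('scene knob',ray(g,u,v,.07))
crop(g,170,250,210,300,7,'pics/c3.png');crop(g,310,410,100,190,6,'pics/c4.png')
for b in [P for P in [(.59,-.277,.07)]]: print(proj(g,b))
s=readout.read_state(); print(rowmove([.59,-.277,.215],s))
E
```

```text
shafttop [0.53654174 0.15795971 0.08      ]
knobtop [ 0.58538264 -0.27253585  0.07      ]
scene knob [ 0.58856903 -0.27381977  0.07      ]
scene knob [ 0.59284331 -0.27576047  0.07      ]
(np.float64(207.92120687676237), np.float64(245.17534965963068))
(array([ 9.837, -3.939, -0.015]), array([[ 9.61934785e-01,  2.73278971e-01, -2.69153901e-04],
       [ 2.73279103e-01, -9.61934264e-01,  1.00164131e-03],
       [ 1.48191480e-05, -1.03706776e-03, -9.99999462e-01]]))
```

View pics/c3.png

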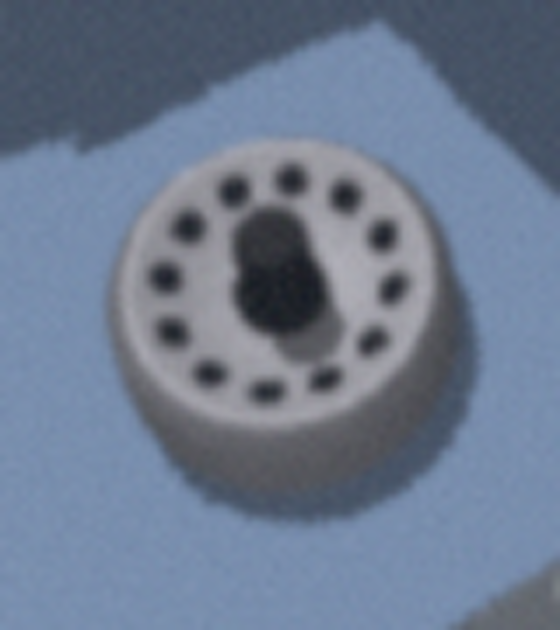

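View pics/c4.png

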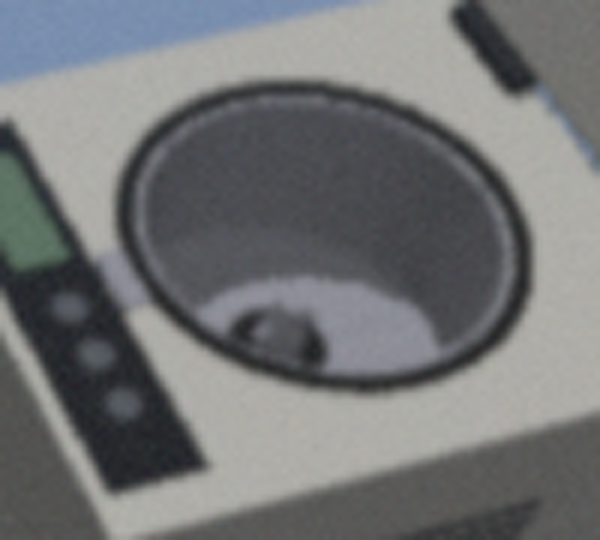

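Call:
{"name": "step_arm", "arguments": {
  "commands": [0.6,-0.25,0,0,0.6,-0.25,0,0,0.6,-0.25,0,0,0.6,-0.25,0,0,0.6,-0.25,0,0,0.6,-0.25,0,0,0.6,-0.25,0,0,0.6,-0.25,0,0],
  "gripper": -0.3
}}

```text
clock: 0.82
ee_pos: [0.3753, -0.4382, 0.2144]
tool_rot: [-3.111, -0.433, 0.0]
ft_force: [0.1, -0.5, 0.3]
grip_width: 0.444
```

Call:
{"name": "step_arm", "arguments": {
  "commands": [0.6,-0.25,0,0,0.6,-0.25,0,0,0.6,-0.25,0,0,0.6,-0.25,0,0,0.6,-0.25,0,0,0,0,0,0,0,0,0,0]
}}

```text
clock: 1.4
ee_pos: [0.5023, -0.3372, 0.2142]
tool_rot: [-3.111, -0.438, 0.001]
ft_force: [-0.7, -0.2, 0.1]
grip_width: 0.351
```

```bash
python3 - <<'E'
from h import *
from bench import readout, grab_frame
f=grab_frame('wrist'); s=readout.read_state()
cv2.imwrite('pics/w1.png',f['img'][:,:,::-1]); pickle.dump((f,s),open('pics/w1.pkl','wb'))
print(s['ee_pos'],s['qpos'],s['ft_force'],s['grip_width'],'cam',-f['R'].T@f['t'])
print(rowmove([.588,-.275,.2],s)[0])
print([proj(f,np.array([.588,-.275,z])) for z in (.07,.03)])
E
```

```text
[ 0.50141781 -0.33795258  0.21419657] [-5.95311312e-01  3.22505729e-01  1.67825063e+00 -4.21069322e-04
  1.14169259e+00  6.97345271e-01] [-0.92135379 -0.34954454  0.36197138] 0.3508197887137355 cam [ 0.56587172 -0.31935097  0.3847317 ]
[ 2.011 -0.735  0.283]
[(np.float64(219.07180742578618), np.float64(95.32268798574407)), (np.float64(222.82348516600103), np.float64(98.87539390384983))]
```

View pics/w1.png

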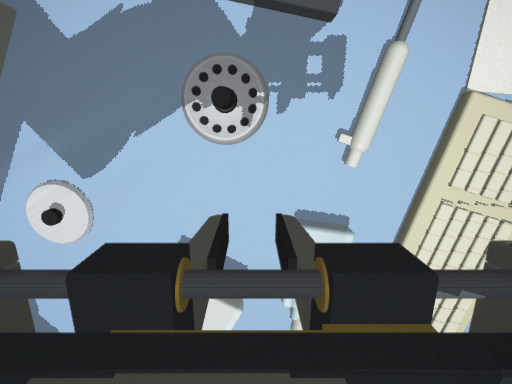

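The rotor shows at about (224,98), with the knob top a little left of the dish centre. I'll fit it more closely.

```bash
python3 - <<'E'
from h import *
f,s=pickle.load(open('pics/w1.pkl','rb')); P=cloud(f)
w=P[40:155,170:280].reshape(-1,3); 
for lo,hi in [(.015,.045),(.038,.043),(.064,.075)]:
    k=w[(w[:,2]>lo)&(w[:,2]<hi)]
    (c,r)=cv2.minEnclosingCircle(k[:,:2].astype(np.float32)); print(lo,len(k),k.mean(0),c,r)
crop(f,170,280,40,155,5,'pics/w1c.png')
E
```

```text
0.015 5944 [ 0.58863111 -0.27782153  0.03537293] (0.5875720977783203, -0.27715495228767395) 0.056044355034828186
0.038 1982 [ 0.58909222 -0.27670549  0.03974355] (0.5874527096748352, -0.27751579880714417) 0.050976675003767014
0.064 368 [ 0.58744351 -0.2775455   0.06994917] (0.5876257419586182, -0.2773173153400421) 0.011988055892288685
```

View pics/w1c.png

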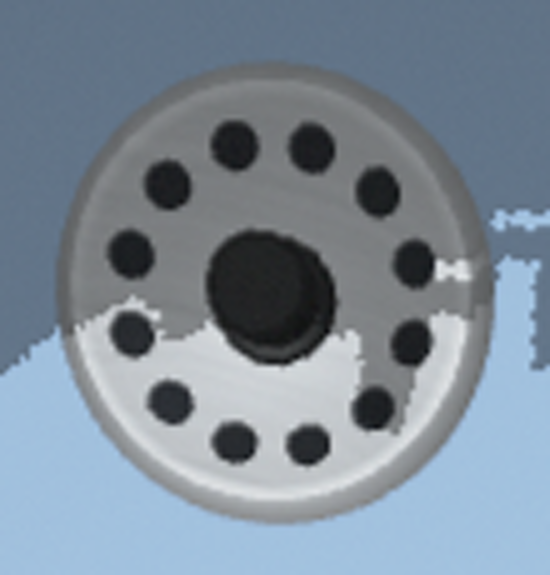

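```bash
python3 - <<'E'
from h import *
from bench import readout
s=readout.read_state(); m,R=rowmove([.5876,-.2773,.09],s); print(m,R)
E
```

```text
[ 1.993 -0.692  2.483] [[ 9.61519317e-01  2.74735781e-01 -9.23682276e-04]
 [ 2.74736040e-01 -9.61519673e-01  1.63139627e-04]
 [-8.43318387e-04 -4.10630713e-04 -9.99999560e-01]]
```

Call:
{"name": "step_arm", "arguments": {
  "commands": [0.5,-0.17,0,0,0.5,-0.17,0.4,0,0.5,-0.17,0.5,0,0.49,-0.18,0.5,0,0,0,0.5,0,0,0,0.4,0,0,0,0.18,0,0,0,0,0]
}}

```text
clock: 2.12
ee_pos: [0.5855, -0.2782, 0.0883]
tool_rot: [-3.11, -0.431, 0.006]
ft_force: [-0.2, 0.1, 0.6]
grip_width: 0.349
```

```bash
python3 - <<'E'
from h import *
from bench import readout, grab_frame
f=grab_frame('wrist'); s=readout.read_state()
cv2.imwrite('pics/w2.png',f['img'][:,:,::-1]); pickle.dump((f,s),open('pics/w2.pkl','wb'))
print(s['ee_pos'],s['ft_force'],rowmove([.5876,-.2773,.0395],s)[0])
E
```

```text
[ 0.58657094 -0.27871325  0.09002515] [-0.50013839 -0.51101554 -0.05714299] [ 0.029 -0.02   1.01 ]
```

View pics/w2.png

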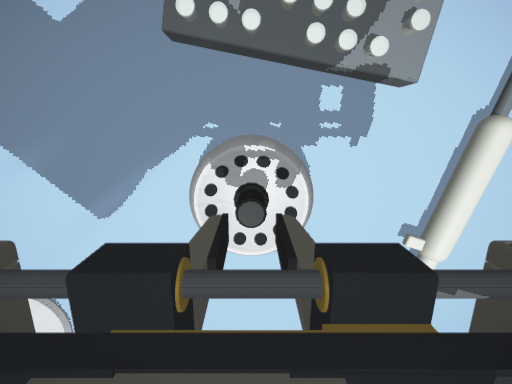

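The knob sits centred between the fingertips at about (250,212), so I'm descending to grasp it.

Call:
{"name": "step_arm", "arguments": {
  "commands": [0.03,-0.02,0.3,0,0,0,0.3,0,0,0,0.25,0,0,0,0.16,0,0,0,0,0,0,0,0,0]
}}

```text
clock: 2.67
ee_pos: [0.589, -0.2769, 0.0405]
tool_rot: [3.112, 0.433, 0.0]
ft_force: [0.1, 0.3, 0.5]
grip_width: 0.35
```

Call:
{"name": "step_arm", "arguments": {
  "commands": [0,0,0,0,0,0,0,0,0,0,0,0,0,0,0,0,0,0,0,0],
  "gripper": -1,
  "squeeze": 25
}}

```text
clock: 3.08
ee_pos: [0.5896, -0.2769, 0.041]
tool_rot: [3.111, 0.433, 0.002]
ft_force: [-1.4, -0.2, 4.9]
grip_width: 0.255
```

Call:
{"name": "step_arm", "arguments": {
  "commands": [0,0,0,0,0,0,0,0,0,0,-0.1,0,0,0,-0.2,0,0,0,-0.4,0,0,0,-0.5,0,0,0,-0.5,0],
  "squeeze": 35
}}

```text
clock: 3.67
ee_pos: [0.5883, -0.2762, 0.1259]
tool_rot: [-3.111, -0.433, 0.002]
ft_force: [0.2, -0.6, -3.1]
grip_width: 0.249
```

Call:
{"name": "step_arm", "arguments": {
  "commands": [0,0,-0.5,0,0,0,-0.5,0,0,0,-0.4,0,0,0,-0.3,0,0,0,-0.2,0,0,0,0,0,0,0,0,0]
}}

```text
clock: 4.25
ee_pos: [0.5889, -0.2765, 0.2201]
tool_rot: [3.111, 0.433, 0.0]
ft_force: [-0.4, -0.6, -3.9]
grip_width: 0.251
```

```bash
python3 - <<'E'
from h import *
from bench import readout, grab_frame
s=readout.read_state()
print(s['ee_pos'],s['ft_force'],s['torque'],s['grip_width'],s['qpos'][5]);print(rowmove([.536,.163,.22],s))
f=grab_frame('scene');g=grab_frame('wrist')
crop(f,150,350,100,290,3,'pics/s3.png');cv2.imwrite('pics/w3.png',g['img'][:,:,::-1])
E
```

```text
[ 0.58887374 -0.27646538  0.22014075] [-0.42900097 -0.58209986 -3.85484872] [-0.04713514 -0.01182204  0.03013494] 0.2506033083746608 0.8526885721417363
(array([ 1.385e+00, -8.744e+00,  2.000e-03]), array([[ 9.61921876e-01,  2.73324460e-01,  2.08750386e-04],
       [ 2.73324481e-01, -9.61921890e-01, -7.74054424e-05],
       [ 1.79644765e-04,  1.31514579e-04, -9.99999975e-01]]))
```

View pics/s3.png

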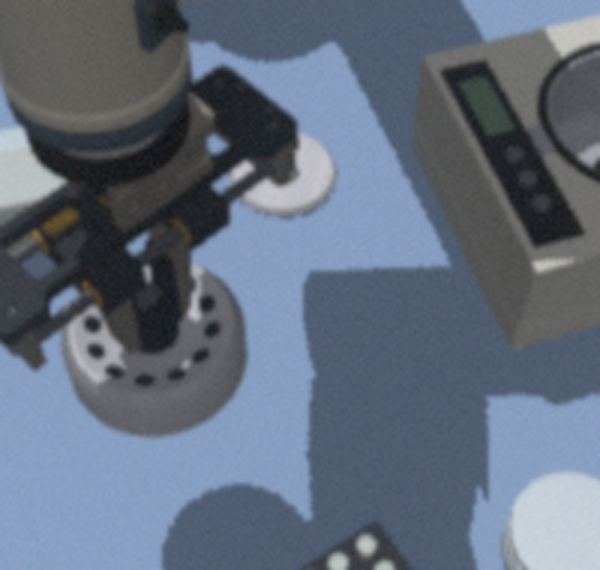

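View pics/w3.png

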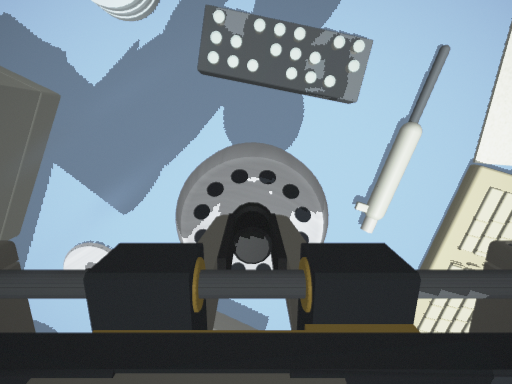

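The rotor is held level. Before covering the shaft, I'll stop short and view it with the wrist camera.

Call:
{"name": "step_arm", "arguments": {
  "commands": [-0.05,-0.3,0,0,-0.1,-0.6,0,0,-0.1,-0.7,0,0,-0.1,-0.7,0,0,-0.1,-0.7,0,0,-0.1,-0.7,0,0,-0.1,-0.7,0,0,-0.1,-0.7,0,0]
}}

```text
clock: 5.02
ee_pos: [0.4815, -0.0402, 0.2189]
tool_rot: [-3.111, -0.433, 0.003]
ft_force: [0.7, 0.7, -3.5]
grip_width: 0.254
```

Call:
{"name": "step_arm", "arguments": {
  "commands": [-0.1,-0.7,0,0,-0.1,-0.7,0,0,-0.1,-0.7,0,0,-0.1,-0.7,0,0,-0.1,-0.6,0,0,-0.07,-0.24,0,0,0,0,0,0,0,0,0,0]
}}

```text
clock: 5.68
ee_pos: [0.4055, 0.1259, 0.2194]
tool_rot: [3.111, 0.437, -0.002]
ft_force: [0.0, 0.2, -2.8]
grip_width: 0.252
```

```bash
python3 - <<'E'
from h import *
from bench import readout, grab_frame
f=grab_frame('wrist'); s=readout.read_state()
cv2.imwrite('pics/w4.png',f['img'][:,:,::-1]); pickle.dump((f,s),open('pics/w4.pkl','wb'))
print(s['ee_pos'],s['ft_force'],s['qpos'], proj(f,np.array([.536,.163,.08])))
E
```

```text
[0.40592866 0.12543261 0.21953548] [ 0.91201924 -0.35029675 -2.75495894] [ 2.96520354e-01  2.76484676e-02  2.02997652e+00 -4.76355753e-04
  1.08492985e+00  1.58976074e+00] (np.float64(251.45387809681858), np.float64(58.978305822424716))
```

View pics/w4.png

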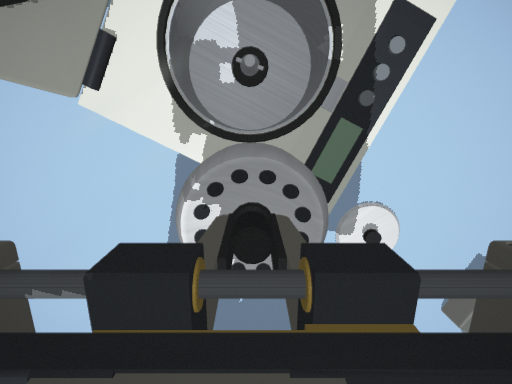

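```bash
python3 - <<'E'
from h import *
f,s=pickle.load(open('pics/w4.pkl','rb')); P=cloud(f)
crop(f,215,285,35,100,8,'pics/w4c.png')
w=P[50:82,235:265].reshape(-1,3); 
for lo,hi in [(.055,.075),(.0775,.083),(.074,.085)]:
    k=w[(w[:,2]>lo)&(w[:,2]<hi)]; print(lo,len(k),k.mean(0),(k.max(0)+k.min(0))/2,np.ptp(k,0))
k=w[(w[:,2]>.0775)&(w[:,2]<.083)];print(cv2.minEnclosingCircle(k[:,:2].astype(np.float32)))
# bowl rim: deck edge radius pts
d=P[0:145,150:350].reshape(-1,3); d=d[(d[:,2]>.06)&(d[:,2]<.115)]
from scipy.optimize import least_squares
print(least_squares(lambda q:np.hypot(d[:,0]-q[0],d[:,1]-q[1])-q[2],[.536,.163,.073],loss='soft_l1',f_scale=.002).x,len(d))
E
```

```text
0.055 274 [0.53097079 0.16405406 0.0651362 ] [0.53514352 0.16491482 0.06499515] [0.03075634 0.03169819 0.01997205]
0.0775 132 [0.53363035 0.16485704 0.08011439] [0.53363321 0.16497229 0.07986094] [0.01200213 0.01329934 0.00468066]
0.074 163 [0.53316541 0.16482592 0.07929189] [0.53399218 0.16506774 0.07811916] [0.01496727 0.01471169 0.00816423]
((0.5332803726196289, 0.16497229039669037), 0.0067581906914711)
[0.53461945 0.16520081 0.07236922] 3880
```

View pics/w4c.png

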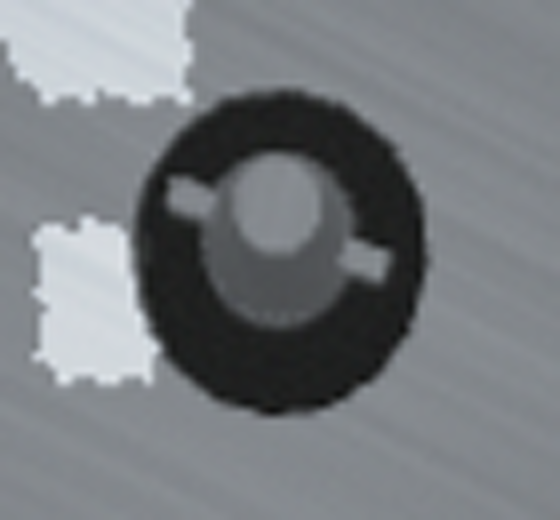

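```bash
python3 - <<'E'
from h import *
f,s=pickle.load(open('pics/w4.pkl','rb'))
px=lambda a,b,z:ray(f,215+a/8-.5,35+b/8-.5,z)
A,B=px(190,197,.0665),px(367,260,.0665); print(A,B,(A+B)/2,np.linalg.norm(A-B),'key deg',np.degrees(np.arctan2(*(B-A)[1::-1]))%180)
print('top',px(278,203,.08)); print('flange c',px(281,252,.05))
crop(f,165,340,135,245,4,'pics/w4d.png')
g,s1=pickle.load(open('pics/w1.pkl','rb'))
# hole azimuths on bench from w1c
H=[(235,145),(311,148),(378,191),(415,264),(411,342),(375,408),(308,445),(235,442),(170,402),(132,333),(130,254),(167,184)]
W=np.array([ray(g,170+a/5-.5,40+b/5-.5,.036) for a,b in H]); c=W.mean(0); print(c)
d=W-c; an=np.degrees(np.arctan2(d[:,1],d[:,0])); print(np.round(an%30,1), np.hypot(d[:,0],d[:,1]).round(4))
E
```

```text
[0.53468646 0.17799042 0.0665    ] [0.5337348  0.15188884 0.0665    ] [0.53421063 0.16493963 0.0665    ] 0.02611891540021125 key deg 87.91194674182049
top [0.53449892 0.1650292  0.08      ]
flange c [0.53456504 0.1648282  0.05      ]
[ 0.58763953 -0.2772137   0.036     ]
[29.1 29.6 29.4 28.9 29.4  0.  29.1 29.4 29.2 29.1 29.4 29.4] [0.0364 0.0362 0.0365 0.0365 0.0362 0.0367 0.0365 0.0364 0.0365 0.0364
 0.0365 0.0366]
```

View pics/w4d.png

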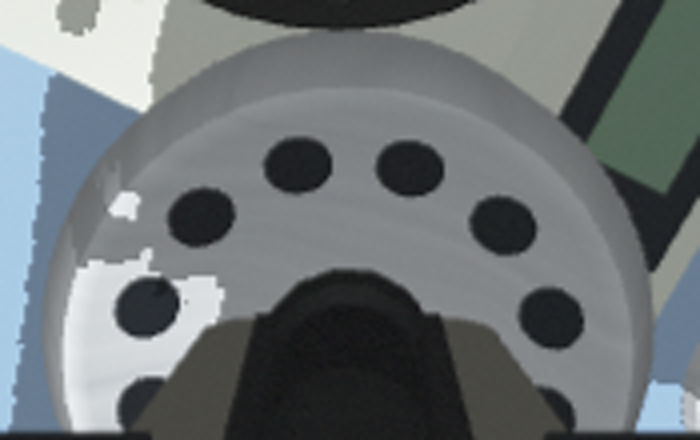

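```bash
python3 - <<'E'
from h import *
from scipy.optimize import least_squares
f,s=pickle.load(open('pics/w4.pkl','rb'))
H=[(146,307),(201,217),(298,165),(410,168),(503,225),(551,317)]
for dz in (.0385,.0405):
    z=s['ee_pos'][2]-dz+.036
    W=np.array([ray(f,165+a/4-.5,135+b/4-.5,z) for a,b in H])
    q=least_squares(lambda q:np.hypot(W[:,0]-q[0],W[:,1]-q[1])-.0365,[.41,.125]).x
    q3=least_squares(lambda q:np.hypot(W[:,0]-q[0],W[:,1]-q[1])-q[2],[.41,.125,.036]).x
    R=Rotation.from_rotvec(s['tool_rot']).as_matrix()
    d=W[:,:2]-q; print(q,q3,'tool-frame off',R[:,:2].T@np.append(q-s['ee_pos'][:2],0), np.degrees(np.arctan2(d[:,1],d[:,0]))%30)
P=cloud(f); 
# rim plane
w=P[140:175,190:320].reshape(-1,3); n=w[(abs(w[:,2]-.219)<.004)]
A=np.c_[n[:,:2],np.ones(len(n))]; print(len(n),np.linalg.lstsq(A,n[:,2],rcond=None)[0], n[:,2].mean())
E
```

```text
[0.40394644 0.12517445] [0.40459417 0.12534182 0.03598135] tool-frame off [-0.00197703 -0.0002953 ] [28.33768722 28.48481044 28.96244701 29.61557352  0.28116159  0.76036463]
[0.40372038 0.12509425] [0.40384794 0.12512721 0.0363977 ] tool-frame off [-0.00221641 -0.00028017] [29.15973376 29.080526   29.17618421 29.39643855 29.68477787 29.93683981]
1605 [0.03080427 0.0073735  0.20300792] 0.21772534036642066
```

```bash
python3 - <<'E'
from h import *
from bench import readout
s=readout.read_state(); print(s['ee_pos']);print(rowmove([.5361,.1655,.2195],s)[0])
E
```

```text
[0.40592866 0.12543261 0.21953548]
[ 2.723e+00 -5.700e-02 -2.000e-03]
```

Call:
{"name": "step_arm", "arguments": {
  "commands": [0.2,-0.01,0,0.04,0.5,-0.01,0,0,0.6,-0.02,0,0,0.6,-0.02,0,0,0.5,0,0,0,0.32,0,0,0,0,0,0,0,0,0,0,0]
}}

```text
clock: 6.4
ee_pos: [0.5378, 0.1624, 0.2191]
tool_rot: [3.116, 0.397, -0.002]
ft_force: [-0.6, -0.3, -3.3]
grip_width: 0.255
```

```bash
python3 - <<'E'
from h import *
from bench import readout,grab_frame
g=grab_frame('top');f=grab_frame('scene');crop(f,280,480,20,220,3,'pics/s5.png')
s=readout.read_state(); print(s['ee_pos'],s['ft_force']);print(rowmove([.5361,.1655,.1185],s)[0])
E
```

```text
[0.53634502 0.16234497 0.21945221] [-0.99387331  0.15210603 -3.32645625]
[ 0.014 -0.062  2.019]
```

View pics/s5.png

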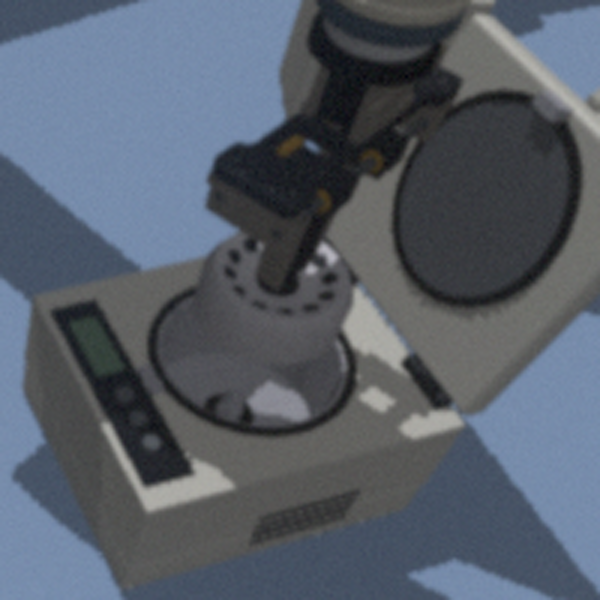

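Call:
{"name": "step_arm", "arguments": {
  "commands": [0.01,-0.06,0.2,0,0,0,0.4,0,0,0,0.5,0,0,0,0.4,0,0,0,0.3,0,0,0,0.2,0,0,0,0,0,0,0,0,0]
}}

```text
clock: 7.17
ee_pos: [0.5362, 0.1663, 0.1199]
tool_rot: [3.116, 0.401, -0.001]
ft_force: [1.2, 0.1, -2.6]
grip_width: 0.254
```

```bash
cat > st.py <<'E'
from h import *
from bench import readout
import sys
s=readout.read_state(); print(s['clock'],s['ee_pos'].round(4),s['ft_force'].round(2),s['torque'].round(3),s['grip_width'].round(3),'j6',s['qpos'][5].round(3),'yaw',np.degrees(s['qpos'][0]-s['qpos'][5]).round(1))
a=[float(x) for x in sys.argv[1:]]
if a: print(rowmove(a,s)[0])
E
python3 st.py .5361 .1655 .1075; python3 - <<'E'
from h import *
from bench import grab_frame
f=grab_frame('scene');crop(f,280,480,20,220,3,'pics/s6.png')
E
```

```text
Traceback (most recent call last):
  File "st.py", line 4, in <module>
    s=readout.read_state(); print(s['clock'],s['ee_pos'].round(4),s['ft_force'].round(2),s['torque'].round(3),s['grip_width'].round(3),'j6',s['qpos'][5].round(3),'yaw',np.degrees(s['qpos'][0]-s['qpos'][5]).round(1))
                                                                                                              ^^^^^^^^^^^^^^^^^^^^^
AttributeError: 'float' object has no attribute 'round'
```

View pics/s6.png

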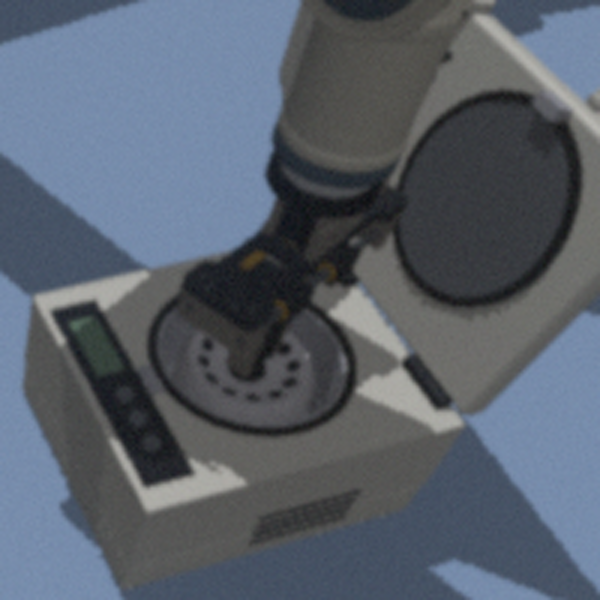

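```bash
sed -i "s/s\['grip_width'\].round(3)/round(s['grip_width'],3)/" st.py; python3 st.py .5361 .1655 .1085
```

```text
7.2167 [0.5368 0.1664 0.1207] [ 0.05  0.06 -2.44] [0.024 0.025 0.042] 0.253 j6 1.613 yaw -75.3
[-0.019  0.015  0.244]
```

Call:
{"name": "step_arm", "arguments": {
  "commands": [0,0,0.05,0,0,0,0.05,0,0,0,0.05,0,0,0,0.03,0,0,0,0,0,0,0,0,0]
}}

```text
clock: 7.72
ee_pos: [0.5365, 0.1663, 0.1111]
tool_rot: [-3.116, -0.401, 0.0]
ft_force: [-0.2, -0.8, -3.2]
grip_width: 0.252
```

```bash
python3 st.py .5361 .1655 .1065
```

```text
7.7167 [0.5365 0.1663 0.1111] [-0.21 -0.76 -3.17] [ 0.054 -0.024  0.052] 0.252 j6 1.613 yaw -75.3
[-0.012  0.013  0.092]
```

Call:
{"name": "step_arm", "arguments": {
  "commands": [-0.01,0.01,0.03,0,0,0,0.02,0,0,0,0.02,0,0,0,0,0,0,0,0,0]
}}

```text
clock: 8.13
ee_pos: [0.5362, 0.1657, 0.1075]
tool_rot: [3.116, 0.401, -0.0]
ft_force: [-0.5, -0.2, -3.2]
grip_width: 0.247
```

Call:
{"name": "step_arm", "arguments": {
  "commands": [0,0,0.02,0,0,0,0,0,0,0,0,0]
}}

```text
clock: 8.38
ee_pos: [0.5362, 0.1657, 0.1065]
tool_rot: [3.116, 0.401, -0.0]
ft_force: [-0.1, -0.1, -2.7]
grip_width: 0.257
```

Call:
{"name": "step_arm", "arguments": {
  "commands": [0,0,0.02,0,0,0,0,0,0,0,0,0]
}}

```text
clock: 8.63
ee_pos: [0.5362, 0.1657, 0.1055]
tool_rot: [3.116, 0.401, -0.0]
ft_force: [-0.5, 0.2, -4.3]
grip_width: 0.252
```

Call:
{"name": "step_arm", "arguments": {
  "commands": [0,0,0.02,0,0,0,0,0,0,0,0,0]
}}

```text
clock: 8.88
ee_pos: [0.5361, 0.1657, 0.1045]
tool_rot: [-3.116, -0.401, 0.0]
ft_force: [0.5, -0.4, -3.3]
grip_width: 0.251
```

Call:
{"name": "step_arm", "arguments": {
  "commands": [0,0,0.02,0,0,0,0,0,0,0,0,0]
}}

```text
clock: 9.13
ee_pos: [0.5362, 0.1658, 0.1038]
tool_rot: [-3.116, -0.401, -0.0]
ft_force: [-2.0, 1.5, -0.1]
grip_width: 0.252
```

```bash
python3 st.py .5361 .1655 .1025
```

```text
9.1333 [0.5362 0.1658 0.1038] [-2.04  1.53 -0.09] [0.183 0.261 0.032] 0.252 j6 1.612 yaw -75.3
[-0.004  0.006  0.025]
```

Call:
{"name": "step_arm", "arguments": {
  "commands": [-0.01,-0.01,0,0,0,0,0,0,0,0,0,0]
}}

```text
clock: 9.38
ee_pos: [0.5359, 0.166, 0.1037]
tool_rot: [3.116, 0.401, 0.001]
ft_force: [0.4, -1.6, 0.4]
grip_width: 0.253
```

```bash
python3 st.py .5361 .1655 .1025; python3 - <<'E'
from h import *
from bench import grab_frame
f=grab_frame('wrist');crop(f,90,420,0,270,2,'pics/w7.png'); pickle.dump(f,open('pics/w7.pkl','wb'))
f=grab_frame('scene');crop(f,320,420,90,190,6,'pics/s7.png')
E
```

```text
9.3833 [0.5359 0.166  0.1037] [ 0.38 -1.63  0.35] [-0.26  -0.128 -0.026] 0.253 j6 1.613 yaw -75.3
[0.001 0.01  0.025]
```

View pics/w7.png

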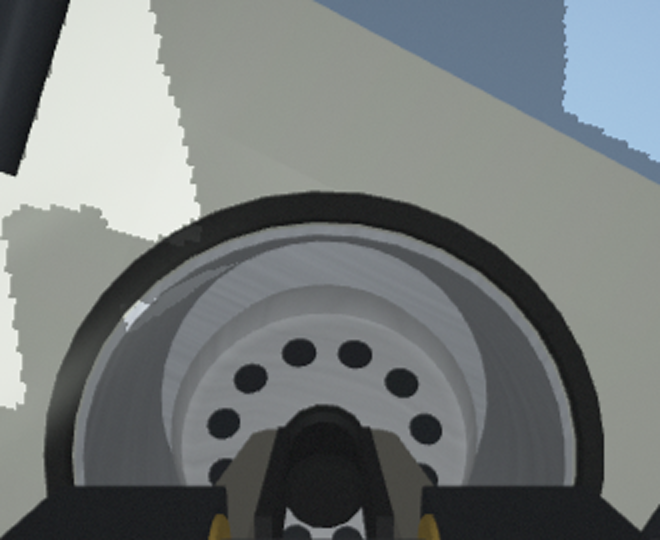

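View pics/s7.png

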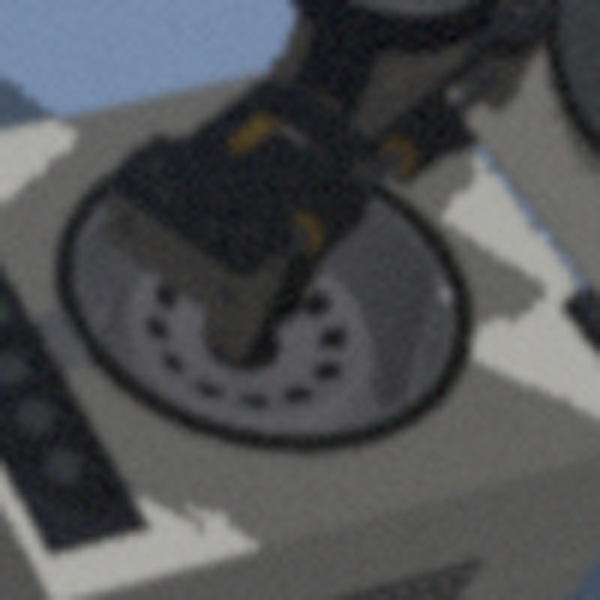

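```bash
python3 - <<'E'
from h import *
f=pickle.load(open('pics/w7.pkl','rb')); P=cloud(f)
# rim pixels: w7 crop (325,318)-> full
def zat(a,b,r=2):
    u,v=int(90+a/2),int(b/2); q=P[v-r:v+r+1,u-r:u+r+1].reshape(-1,3); return np.median(q,0).round(4)
for p in [(325,318),(270,325),(385,325),(220,352),(435,352)]: print('rim?',zat(*p,1))
for p in [(325,385),(300,385)]: print('slope',zat(*p,1))
for p in [(325,150),(420,120),(500,180)]: print('deck',zat(*p))
for p in [(325,262),(250,290)]: print('floor',zat(*p))
n=P[150:230,170:340].reshape(-1,3); h=np.histogram(n[:,2],bins=np.arange(.085,.125,.001)); print(list(zip(h[1].round(3),h[0])))
E
```

```text
rim? [0.58   0.1767 0.1037]
rim? [0.5736 0.1932 0.1027]
rim? [0.583  0.1573 0.1023]
rim? [0.5604 0.207  0.102 ]
rim? [0.5779 0.138  0.0994]
slope [0.5565 0.1705 0.0932]
slope [0.5544 0.1787 0.0939]
deck [0.6251 0.1886 0.1253]
deck [0.6383 0.1665 0.1253]
deck [0.6297 0.1417 0.1255]
floor [0.5962 0.1808 0.0464]
floor [0.5769 0.2085 0.0463]
[(np.float64(0.085), np.int64(12)), (np.float64(0.086), np.int64(14)), (np.float64(0.087), np.int64(7)), (np.float64(0.088), np.int64(10)), (np.float64(0.089), np.int64(15)), (np.float64(0.09), np.int64(24)), (np.float64(0.091), np.int64(139)), (np.float64(0.092), np.int64(605)), (np.float64(0.093), np.int64(969)), (np.float64(0.094), np.int64(648)), (np.float64(0.095), np.int64(528)), (np.float64(0.096), np.int64(599)), (np.float64(0.097), np.int64(597)), (np.float64(0.098), np.int64(620)), (np.float64(0.099), np.int64(678)), (np.float64(0.1), np.int64(747)), (np.float64(0.101), np.int64(889)), (np.float64(0.102), np.int64(1168)), (np.float64(0.103), np.int64(961)), (np.float64(0.104), np.int64(179)), (np.float64(0.105), np.int64(29)), (np.float64(0.106), np.int64(33)), (np.float64(0.107), np.int64(53)), (np.float64(0.108), np.int64(49)), (np.float64(0.109), np.int64(30)), (np.float64(0.11), np.int64(43)), (np.float64(0.111), np.int64(33)), (np.float64(0.112), np.int64(46)), (np.float64(0.113), np.int64(40)), (np.float64(0.114), np.int64(38)), (np.float64(0.115), np.int64(38)), (np.float64(0.116), np.int64(52)), (np.float64(0.117), np.int64(42)), (np.float64(0.118), np.int64(52)), (np.float64(0.119), np.int64(42)), (np.float64(0.12), np.int64(42)), (np.float64(0.121), np.int64(40)), (np.float64(0.122), np.int64(45)), (np.float64(0.123), np.int64(43))]
```

Call:
{"name": "step_arm", "arguments": {
  "commands": [0,0,0.01,0,0,0,0,0,0,0,0,0]
}}

```text
clock: 9.73
ee_pos: [0.5361, 0.166, 0.1036]
tool_rot: [3.116, 0.401, 0.001]
ft_force: [-0.2, -2.9, 4.5]
grip_width: 0.25
```

```bash
python3 st.py .5361 .1655 .1025
```

```text
9.7333 [0.5361 0.166  0.1036] [-0.2  -2.89  4.51] [-0.397  0.012 -0.019] 0.25 j6 1.613 yaw -75.3
[-0.002  0.009  0.022]
```

Call:
{"name": "step_arm", "arguments": {
  "commands": [0,0.01,-0.005,0,0,0,0,0]
}}

```text
clock: 9.9
ee_pos: [0.536, 0.1659, 0.1036]
tool_rot: [-3.115, -0.4, -0.001]
ft_force: [0.7, 0.4, 4.2]
grip_width: 0.252
```

Call:
{"name": "step_arm", "arguments": {
  "commands": [0,0,0,0,0,0,0,0,0,0,0,0,0,0,0,0,0,0,0,0,0,0,0,0],
  "gripper": -0.36
}}

```text
clock: 10.4
ee_pos: [0.5356, 0.1656, 0.1032]
tool_rot: [3.116, 0.401, -0.0]
ft_force: [0.0, 0.7, 0.4]
grip_width: 0.32
```

```bash
python3 st.py .5361 .1655 .1025; python3 - <<'E'
from h import *
from bench import grab_frame
f=grab_frame('wrist');crop(f,90,420,0,270,2,'pics/w8.png'); pickle.dump(f,open('pics/w8.pkl','wb'))
P=cloud(f)
n=P[150:230,170:340].reshape(-1,3); h=np.histogram(n[:,2],bins=np.arange(.09,.109,.001)); print(h[0])
g=pickle.load(open('pics/w7.pkl','rb'))
# rim ring plane fit about axis
for F in (g,f):
    P=cloud(F).reshape(-1,3); r=np.hypot(P[:,0]-.5345,P[:,1]-.165); n=P[(r>.0455)&(r<.0485)&(abs(P[:,2]-.104)<.006)]
    A=np.c_[n[:,0]-.5345,n[:,1]-.165,np.ones(len(n))]; print(len(n),np.median(n[:,2]),np.linalg.lstsq(A,n[:,2],rcond=None)[0])
E
```

```text
10.4 [0.5356 0.1656 0.1032] [0.01 0.7  0.45] [0.005 0.019 0.003] 0.32 j6 1.612 yaw -75.3
[0.009 0.004 0.014]
[  42  154  718  968  574  517  625  606  644  677  777  947 1214  816
  139   33   27   50   27]
1125 0.10321401993052777 [-0.00142318 -0.00251128  0.10326573]
1118 0.10305606932683767 [-0.00340739 -0.00178376  0.1031668 ]
```

View pics/w8.png

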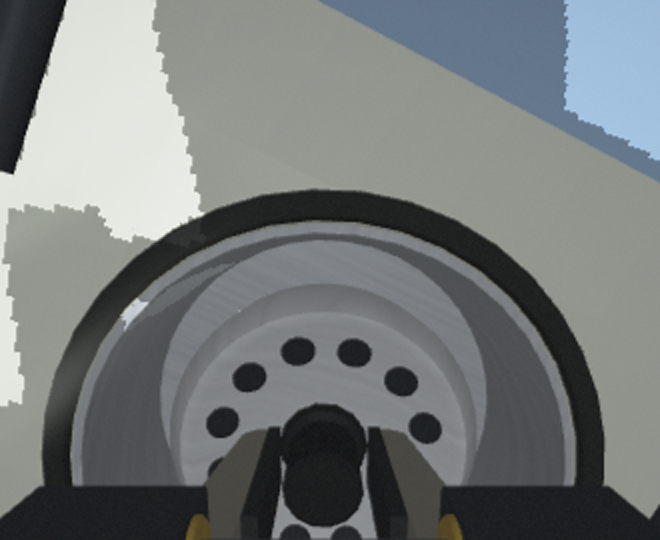

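```bash
python3 - <<'E'
from h import *
from bench import readout
s=readout.read_state(); f=pickle.load(open('pics/w8.pkl','rb')); P=cloud(f)
w=P[190:270,225:280].reshape(-1,3)
k=w[(w[:,2]>.1305)&(w[:,2]<.1365)&(np.hypot(w[:,0]-.5345,w[:,1]-.165)<.0145)]
print(len(k),np.median(k[:,2]),cv2.minEnclosingCircle(k[:,:2].astype(np.float32)),k[:,:2].mean(0))
q=np.array(cv2.minEnclosingCircle(k[:,:2].astype(np.float32))[0])
R=Rotation.from_rotvec(s['tool_rot']).as_matrix(); print('tool off mm',1000*R[:,:2].T@np.append(q-s['ee_pos'][:2],0))
# holes circle in w8
H=[(222,422),(249,377),(298,351),(354,352),(401,381),(425,427)]
from scipy.optimize import least_squares
W=np.array([ray(f,90+a/2-.25,b/2-.25,.0985) for a,b in H])
q=least_squares(lambda q:np.hypot(W[:,0]-q[0],W[:,1]-q[1])-.0365,[.5345,.165]).x; d=W[:,:2]-q
print(q,1000*R[:,:2].T@np.append(q-s['ee_pos'][:2],0),(np.degrees(np.arctan2(d[:,1],d[:,0]))%30).round(1))
E
```

```text
1192 0.13295363913085306 ((0.5341030359268188, 0.1663881242275238), 0.013138635084033012) [0.53545578 0.16545265]
tool off mm [-1.29510965 -1.21024761]
[0.53426199 0.16491738] [-1.5135386   0.25285072] [28.2 28.3 28.  28.2 28.  28.3]
```

Call:
{"name": "step_arm", "arguments": {
  "commands": [-0.026,0,0,0,0,0,0,0]
}}

```text
clock: 10.62
ee_pos: [0.5342, 0.1652, 0.1033]
tool_rot: [3.116, 0.401, -0.0]
ft_force: [-0.5, 0.6, -0.2]
grip_width: 0.32
```

Call:
{"name": "step_arm", "arguments": {
  "commands": [0,0,0,0,0,0,0,0,0,0,0,0,0,0,0,0],
  "gripper": -1,
  "squeeze": 20
}}

```text
clock: 10.95
ee_pos: [0.5344, 0.1653, 0.1033]
tool_rot: [-3.116, -0.401, 0.0]
ft_force: [-0.4, 0.9, 0.6]
grip_width: 0.255
```

```bash
python3 st.py .5345 .165 .1032
```

```text
10.95 [0.5344 0.1653 0.1033] [-0.37  0.93  0.58] [ 0.255  0.163 -0.008] 0.255 j6 1.612 yaw -75.3
[0.001 0.007 0.003]
```

Gripped with little lateral force. As a seating test I'll press lightly (about 0.5 mm) and turn anticlockwise slowly.

Call:
{"name": "step_arm", "arguments": {
  "commands": [0,0,0.01,-0.1,0,0,0,-0.1,0,0,0,-0.1,0,0,0,-0.1,0,0,0,0]
}}

```text
clock: 11.37
ee_pos: [0.5346, 0.1652, 0.1031]
tool_rot: [3.056, 0.728, 0.0]
ft_force: [-2.3, 0.3, 4.0]
grip_width: 0.257
```

```bash
python3 st.py .5345 .165 .1032; python3 - <<'E'
from h import *
from bench import grab_frame
f=grab_frame('wrist');P=cloud(f).reshape(-1,3); r=np.hypot(P[:,0]-.5345,P[:,1]-.165); n=P[(r>.0455)&(r<.0485)&(abs(P[:,2]-.104)<.006)]; print(np.median(n[:,2]))
crop(f,90,420,0,270,2,'pics/w9.png')
E
```

```text
11.3667 [0.5346 0.1652 0.1031] [-2.29  0.26  3.96] [-0.012  0.237 -0.039] 0.257 j6 1.4 yaw -63.2
[-0.004  0.004 -0.002]
0.1027765481337
```

View pics/w9.png

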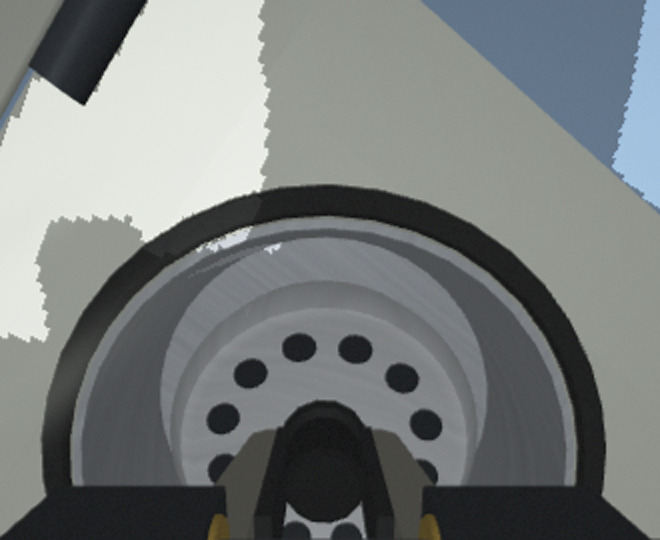

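Call:
{"name": "step_arm", "arguments": {
  "commands": [0,0,-0.005,-0.12,0,0,0,-0.12,0,0,0,-0.12,0,0,0,-0.12]
}}

```text
clock: 11.75
ee_pos: [0.5346, 0.1651, 0.1031]
tool_rot: [2.941, 1.103, 0.0]
ft_force: [-0.8, 0.6, 1.4]
grip_width: 0.252
```

```bash
python3 st.py .5345 .165 .1032
```

```text
11.75 [0.5346 0.1651 0.1031] [-0.78  0.65  1.4 ] [-0.173  0.015 -0.108] 0.252 j6 1.15 yaw -48.9
[-0.003  0.001 -0.001]
```

Call:
{"name": "step_arm", "arguments": {
  "commands": [0,0,0,-0.12,0,0,0,-0.12,0,0,0,-0.12,0,0,0,-0.12,0,0,0,-0.12,0,0,0,-0.12]
}}

```text
clock: 12.25
ee_pos: [0.5348, 0.165, 0.1031]
tool_rot: [2.682, 1.635, 0.001]
ft_force: [-0.0, -1.2, 1.8]
grip_width: 0.256
```

```bash
python3 st.py .5345 .165 .1032; python3 - <<'E'
from h import *
from bench import grab_frame
f=grab_frame('wrist');P=cloud(f).reshape(-1,3); r=np.hypot(P[:,0]-.5345,P[:,1]-.165); n=P[(r>.0455)&(r<.0485)&(abs(P[:,2]-.104)<.006)]; print(np.median(n[:,2]))
crop(f,90,420,0,270,2,'pics/w10.png')
E
```

```text
12.25 [0.5348 0.165  0.1031] [-0.05 -1.25  1.83] [-0.291 -0.218 -0.117] 0.256 j6 0.773 yaw -27.3
[-0.003 -0.005 -0.001]
0.10279446503258706
```

View pics/w10.png

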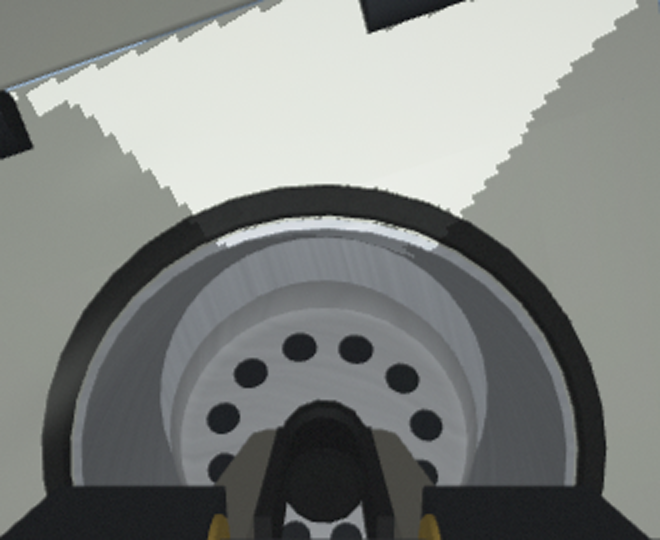

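Torque about z is −0.11 N m, which matches the drive drag. The rotor is keyed, turning without slip and at home height. Now back clockwise.

Call:
{"name": "step_arm", "arguments": {
  "commands": [0,0,0,0,0,0,0,0,0,0,0,0.12,0,0,0,0.12,0,0,0,0.12,0,0,0,0.12,0,0,0,0.12,0,0,0,0.12]
}}

```text
clock: 12.97
ee_pos: [0.5346, 0.1652, 0.1031]
tool_rot: [2.945, 1.094, 0.0]
ft_force: [-0.2, -1.4, 1.8]
grip_width: 0.257
```

Call:
{"name": "step_arm", "arguments": {
  "commands": [0,0,0,0.12,0,0,0,0.12,0,0,0,0.12,0,0,0,0.12,0,0,0,0.12,0,0,0,0.12]
}}

```text
clock: 13.47
ee_pos: [0.5344, 0.1653, 0.1031]
tool_rot: [-3.098, -0.522, 0.0]
ft_force: [-0.4, 0.1, 1.9]
grip_width: 0.252
```

```bash
python3 st.py .5345 .165 .1032
```

```text
13.4667 [0.5344 0.1653 0.1031] [-0.35  0.11  1.94] [0.002 0.086 0.107] 0.252 j6 1.534 yaw -70.9
[-0.     0.007 -0.001]
```

Call:
{"name": "step_arm", "arguments": {
  "commands": [0,0,0,0.12,0,0,0,0.12,0,0,0,0,0,0,0,0]
}}

```text
clock: 13.8
ee_pos: [0.5344, 0.1654, 0.1032]
tool_rot: [-3.123, -0.336, 0.0]
ft_force: [0.2, 0.6, 3.3]
grip_width: 0.256
```

```bash
python3 st.py .5345 .165 .1032
```

```text
13.8 [0.5344 0.1654 0.1032] [0.21 0.57 3.26] [ 0.072  0.082 -0.029] 0.256 j6 1.654 yaw -77.7
[-0.     0.008 -0.001]
```

The drive turned back too (+0.107 N m while turning). Now I'll release and rise.

Call:
{"name": "step_arm", "arguments": {
  "commands": [0,0,0,0,0,0,0,0,0,0,0,0,0,0,0,0,0,0,0,0],
  "gripper": -0.36
}}

```text
clock: 14.22
ee_pos: [0.5344, 0.1652, 0.103]
tool_rot: [3.124, 0.336, -0.0]
ft_force: [-0.6, 0.6, -0.3]
grip_width: 0.319
```

Call:
{"name": "step_arm", "arguments": {
  "commands": [0,0,-0.1,0,0,0,-0.2,0,0,0,-0.3,0,0,0,-0.5,0,0,0,-0.5,0,0,0,-0.5,0,0,0,-0.4,0,0,0,0,0]
}}

```text
clock: 14.88
ee_pos: [0.5369, 0.166, 0.2335]
tool_rot: [-3.122, -0.335, -0.012]
ft_force: [1.3, -0.4, 0.1]
grip_width: 0.319
```

Call:
{"name": "step_arm", "arguments": {
  "commands": [-0.3,0,0,0,-0.5,0,0,0,-0.6,0,0,0,-0.5,0,0,0,-0.3,0,0,0,0,0,0,0,0,0,0,0]
}}

```text
clock: 15.47
ee_pos: [0.427, 0.1419, 0.2285]
tool_rot: [-3.123, -0.336, -0.002]
ft_force: [0.8, -0.6, 0.4]
grip_width: 0.315
```

```bash
python3 st.py; python3 - <<'E'
from h import *
from bench import grab_frame
f=grab_frame('wrist');P=cloud(f).reshape(-1,3); 
cv2.imwrite('pics/w11.png',f['img'][:,:,::-1])
r=np.hypot(P[:,0]-.5345,P[:,1]-.165)
n=P[(r>.0455)&(r<.0485)&(abs(P[:,2]-.104)<.006)]; A=np.c_[n[:,0]-.5345,n[:,1]-.165,np.ones(len(n))]
print('rim',len(n),np.linalg.lstsq(A,n[:,2],rcond=None)[0])
k=P[(r<.02)&(abs(P[:,2]-.133)<.004)]; print('knob',np.median(k[:,2]),cv2.minEnclosingCircle(k[:,:2].astype(np.float32)))
n=P[(r>.08)&(r<.1)&(abs(P[:,2]-.125)<.005)]; print('deck',np.median(n[:,2]))
n=P[(r>.058)&(r<.068)&(abs(P[:,2]-.045)<.005)]; print('floor',np.median(n[:,2]))
f=grab_frame('scene');cv2.imwrite('pics/s11.png',f['img'][:,:,::-1])
E
```

```text
15.4667 [0.427  0.1419 0.2285] [ 0.76 -0.58  0.42] [0.004 0.024 0.003] 0.315 j6 1.674 yaw -77.7
rim 859 [-0.00578822 -0.00089671  0.10281466]
knob 0.132555207714461 ((0.5345728397369385, 0.16502045094966888), 0.012052414007484913)
deck 0.1256571896205271
floor 0.04639956179030881
```

View pics/w11.png

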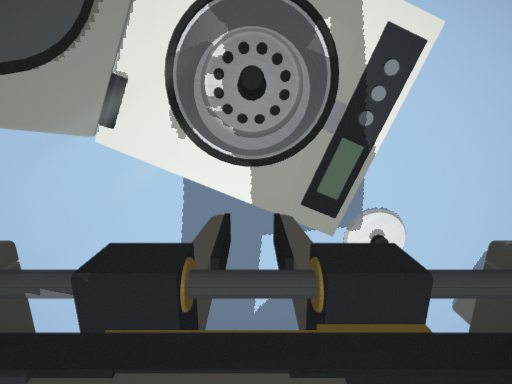

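View pics/s11.png

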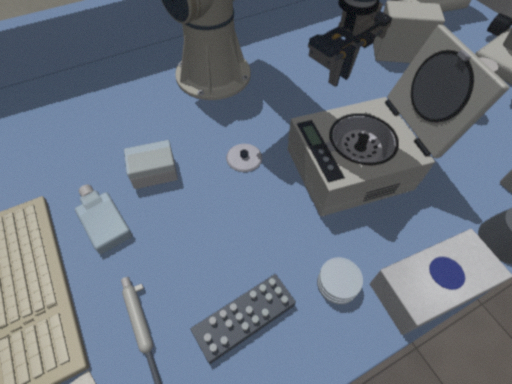

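The rotor sits centred and level in the bowl. Its knob top reads 132.6 mm against 132 mm when home (136.5 mm if it were standing on the key). The bystanders haven't moved, so I'm handing in.

```bash
python3 -c "
from bench import sign_off
print(sign_off())"
```

```text
the job is handed in; nothing more can be done
None
```

The rotor is back on the drive, fully home, level and released. I handed the job in at about 15.5 s of the 72 s allowed.

- **Seating:** I lowered the rotor with its tube holes lined up to the cross-key I could see in the wrist camera. It dropped straight over the key, so no search turn was needed. The highest downward force I saw while seating was about 8 N, rotor weight included. I then released it to settle and took hold again.
- **Rock check:** I turned it about 48° anticlockwise and about 50° back clockwise. The wrist torque read about −0.11 and then +0.11 N m, which matches the drive's drag, so the drive turned both ways. The rim height stayed steady during the turn, and the knob did not slip in the fingers.
- **Last checks:** The knob top reads 132.6 mm, where home is 132 mm and standing on the key would be 136.5 mm. It is centred on the drive axis to within about 0.1 mm, and the gripper is clear. By eye in the last scene picture, the other things on the bench are where they were.
- **Readings that were slightly off:** The rim read 0.8 mm high, but the centrifuge deck and bowl floor also read 0.7 and 1.4 mm high, so this looks like camera calibration error. The rim also read about 0.3° out of level, which is too small for me to tell from camera noise.

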